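# Bolt the sextant tray home

## Robot

A 6-joint arm with a two-finger parallel gripper is mounted at the origin on the work surface. World frame = base frame: x ahead of the robot, y to its left, z up, the work surface at z = 0. Lengths are in mm, angles in rad, forces in N, time in s.
With the tool pointing down it reaches from about 275 to 750 mm from the base axis. Payload 10.2 kg.
Tool frame: the origin (TCP) lies midway between the tips of the shut fingers; the grasp point (between the pads) lies 19 mm behind it (ctrl.tcp_to_grasp is the z of the grasp point in the tool frame, in mm); z points along the fingers, y is the direction in which the jaws open and shut (so a half turn about z gives the same grasp; the last joint's range is limited). The gripper opens to 85 mm and grips with 20 to 120 N. Pads are 22 mm wide; open, the fingers measure 114 mm over their backs; the gripper's body (76 mm by 85 mm) begins 54 mm behind the grasp point. The pads swing forward as they close: fully open they stand 13 mm farther back than shut.
Start: joints at [0.95, 0.313, 1.498, -0, 1.331, -0.223], TCP at [203.393, 484.007, 231.294] pointing down, gripper open.
Joint ranges: [-2.94, 2.94], [-0.97, 2.17], [0.19, 2.56], [-1.23, 4.37], [0.02, 3.11], [-2.88, 2.88]. Speed limits (rad/s): [2.39, 2.39, 3.01, 3.14, 3.14, 3.14].

## Interface

Orientations are given as a unit quaternion [w, x, y, z].
In Python, from rig import sensors, capture, order, ctrl gives the robot as it stands. The module is installed in compiled form; this text tells all that it offers.
- The arm moves only by the tool play_rows, never from a script. Its argument "deltas" is a list of rows, each a list of 7 numbers: the shift along the world's x, y, z in units of 40 mm (1.0 is 40 mm), then the turn, a rotation vector about the world's x, y, z in units of 6 degrees (1.0 is 6 degrees), then the opening, from -1 (shut) to 1 (fully open). A call has 1 to 8 rows; each row shifts and turns the commanded pose from where the row before left it; what a row does not reach is not made up. A row lasts 1/12 s, in which the tool goes at most 41.7 mm and 7.16 degrees, less where a joint would pass 70% of its speed; a pose out of reach is approached as far as the arm can. A call is refused whole if a number of a shift passes 1 or a number of a turn 1, either way. A call with a gripper value outside its range is refused whole. The fingers move at their own pace and stop on an object; "squeeze" is the grip in N (left out, the last holds). Time passes only in rows, so rows that do not move let the fingers close. It gives the time, the measured TCP pose, the force and the opening at its end, in the units of the state.
- sensors.sense(): the state, without advancing time (a new reading comes with each control period).
- capture(name): name is "scene" or "side" or "wrist"; returns a dict with "pixels" (480x640x3 uint8, red, green, blue), "z_map" (480x640 float32, mm along the optical axis (not along the pixel's ray), 0 where there is no reading), "fx", "fy", "cx", "cy" (pixels), "k1" (the pictures are not rectified: a ray, as slopes to the right and down, at radius r is drawn at 1 + k1 r^2 times it, then the intrinsics apply), "eye" and "rotation" of the camera in the world; the wrist camera has in their place "tool_from_camera" (4x4, takes a point from camera to tool coordinates, whose origin is the TCP and whose axes are the flange's). Camera axes: x right, y down, z forward; pixel columns grow to the right and rows downward; lengths in mm; the calibration is good to about 2 mm. A picture is of the moment at which its call begins: read the wrist's pose just before it.
- order.finish_job(): hands the job in, once; it reports no verdict.
The state is a dict: "time_s": time; "joints": joint angles; "dq": joint speeds; "tau": joint torques, N m; "eef_pos": TCP position; "ee_rot": TCP orientation; "force": force on the tool from outside, world axes, zero at the start; "wrist_torque": the same for the moment, N m; "grip_width": opening from 0.0 (shut) to 1.0 (fully open).
Only numpy, scipy, OpenCV 4.12 (cv2) and the standard library are available. Lean on these libraries where they do the work, as an engineer would, in place of code of your own. Each camera call takes 0.05 s, during which the arm holds its last target. There are 200 camera calls.

## Task

Secure the sextant's tray for sea. With the fingertips, push the sliding tray away from you until it is fully home in the drawer; then hold the spring catch beside the bolt right down with one fingertip and, keeping it down, push the bolt's upright tab with the other fingertip until the bolt is fully across in the tray's side wall. Then let the catch spring up again behind the bolt and move clear; pick nothing up, and leave the sextant and the other things where they lie.

Things in the scene. Friction and masses are not known exactly. Their poses are not given: they have to be found in the camera images.
- drawer: Grey steel drawer, a shallow open pan fixed to the console: 400 (its x) x 460 (its y) mm, front rim (its -x side, nearest the robot) 22 mm high, other rims 34 mm. Origin at the centre of the underside, on the work surface; z up. It is turned about z by up to 0.2 rad; all directions below (x, y) are the drawer's. The sliding tray fills its left (+y) part, the bolt and catch stand in its right (-y) part between two low (22 mm) ribs. Heights below are above the work surface.
- tray (a joint): Sliding tray, open-topped aluminium box with a rubber floor, 272 x 280 mm, walls 45 mm high, front wall 60 mm high. Value in m: 0 = fully home (towards the drawer's +x, against its stop), positive = still pulled out towards -x (towards the robot); starts 0.035 to 0.065. Slides with about 3 N friction and stays where it is left. The sextant rides in it. When home, an 18 mm wide hole in its right (-y) side wall stands in line with the bolt; otherwise the wall blocks the bolt.
- tray_front (a point): Front wall of the tray (moves with it): upright flat plate 280 mm wide (y), 5 mm thick, its outer face looking to the drawer's -x. This point is the middle of the outer face's top edge, 60 mm high; the plate reaches 54 mm down from there and can be pushed anywhere on this face. At tray value 0 the point lies at drawer (-0.082, 0.080). Axes as the drawer's.
- bolt (a joint): Steel bolt, round bar of 12 mm diameter along the drawer's y, centre line at drawer x = -0.020 and 18 mm high, in two saddles 28 mm high. Value in m: 0 = withdrawn (start), 0.030 = fully across, 24 mm into the tray's side wall; it slides to +y, towards the tray, with about 2.5 N friction and stays where it is left. A lug (top 27 mm high) on its -x side meets the catch's tooth, so it is locked in both end positions while the catch is up.
- bolt_tab (a point): Upright flat steel tab on the bolt (moves with it), 20 mm wide (x), 8 mm thick (y), top 62 mm high, foot on the bar at 24 mm. This point is the centre of its top; at bolt value 0 this lies at drawer (-0.020, -0.125). Push its -y face towards +y, 30 mm. The space on its -y side above the saddles (28 mm) is free. Axes as the drawer's.
- catch (a joint): Spring catch that moves straight down. Value in m: 0 = up, 0.008 = fully down. About 5 N starts it and 8 N takes it fully down; it springs up by itself when let go, if the bolt is at either end of its travel. The bolt is free only while the catch is down 6.5 mm or more; with the bolt part way the lug lies over the tooth.
- catch_plate (a point): Finger plate of the catch (moves with it): flat ribbed steel plate 30 mm (x) by 84 mm (y, along the bolt), 6 mm thick, beside the bolt on its -x side. This point is the centre of its top face, at drawer (-0.075, -0.125), 44 mm high when up and 36 mm when down. A fingertip may press it anywhere along its length and slide along it. Its centre line lies 55 mm from the bolt's centre line; the 30 mm between plate and tab is open down to 24 mm. Axes as the drawer's.
- sextant: Aluminium sextant, 175 x 190 mm, 90 mm high, lying on its three feet in the tray, 0.9 kg, loose. Origin under its middle. It rides with the tray; do not lift or tip it.
- dividers: Steel dividers, 115 mm long, 10 mm thick, loose on the drawer's floor in the bay at its right front corner. Origin under the middle. Leave alone.
- eyecup: Red rubber eyecup, 42 mm wide, 30 mm high, loose on the drawer's floor in the bay behind the bolt. Origin under the middle. Leave alone.
- star_finder: Plastic star finder disc, 210 mm across, 4 mm thick, loose on the surface to the left. Origin under its centre. Leave alone.
- mug: White mug, 80 mm wide, 90 mm high, loose on the surface to the right. Leave alone.
- torch: Black torch, 150 mm long, 40 mm high, loose on the surface to the right. Leave alone.

How it is judged:
By the outcome, as a careful person would: the job done as asked, in the order asked, and still so for the second after the job is handed in, with the robot touching nothing.
It also fails if it takes over 45 s, if anything falls off the work surface, if the arm or the gripper's body presses on something with over 40 N, if the wrist force passes 120 N, or if a joint passes its speed limit or range.

## Working session

There is one attempt and no reset: what is moved stays moved. The work goes in short steps, Python scripts to look and compute and a tool call to move; the robot and the scene stay as the last step left them, time stands still between calls to the robot, and variables do not carry over. Pictures are saved under pics/ and viewed, about 8 in all and at most 12, crops included, and the job is handed in when it is done.

Besides the shell and the picture viewer there is one more tool, called after ">>>" by a JSON object that holds its "method" and its "body". play_rows: Moves the arm, as the interface text tells. Its arguments: {"type":"object","properties":{"deltas":{"type":"array","items":{"type":"array","items":{"type":"number"}}},"squeeze":{"type":"number"}},"required":["deltas"]}

```bash
mkdir -p pics; cat > h.py <<'E'
import numpy as np, cv2
from rig import sensors, capture, order, ctrl
from scipy.spatial.transform import Rotation as R
def rays(c):
    u,v=np.meshgrid(np.arange(640),np.arange(480))
    K=np.array([[c['fx'],0,c['cx']],[0,c['fy'],c['cy']],[0,0,1.]])
    p=cv2.undistortPoints(np.stack([u,v],-1).reshape(-1,1,2).astype(float),K,np.array([c['k1'],0,0,0.]))
    return p.reshape(480,640,2)
def cloud(name):
    s=sensors.sense(); c=capture(name); r=rays(c); z=c['z_map'].astype(float)
    P=np.dstack([r[...,0]*z,r[...,1]*z,z])
    if 'tool_from_camera' in c:
        T=np.array(c['tool_from_camera']); q=s['ee_rot']
        P=P@T[:3,:3].T+T[:3,3]; Rm=R.from_quat([q[1],q[2],q[3],q[0]]).as_matrix()
        W=P@Rm.T+np.array(s['eef_pos'])
    else: W=P@np.array(c['rotation']).T+np.array(c['eye'])
    W[z<=0]=np.nan
    return c,W
def save(c,n): cv2.imwrite('pics/'+n,c['pixels'][...,::-1])
E
python3 - <<'E'
from h import *
c,W=cloud('scene'); save(c,'a.png'); np.save('Ws.npy',W)
print(c['eye'],np.round(c['rotation'],2).tolist()); print(sensors.sense())
c,W=cloud('side'); save(c,'b.png'); np.save('Wd.npy',W)
print(c['eye'])
E
```

```text
Traceback (most recent call last):
  File "h.py", line 16, in cloud
    else: W=P@np.array(c['rotation']).T+np.array(c['eye'])
            ~^~~~~~~~~~~~~~~~~~~~~~~~~~
ValueError: matmul: Input operand 1 has a mismatch in its core dimension 0, with gufunc signature (n?,k),(k,m?)->(n?,m?) (size 4 is different from 3)
```

```bash
sed -i "s/W=P@np.array(c\['rotation'\]).T/W=P@R.from_quat(np.roll(c['rotation'],-1)).as_matrix().T/" h.py
python3 - <<'E'
from h import *
c,W=cloud('scene'); save(c,'a.png'); np.save('Ws.npy',W)
print(c['eye'],c['rotation']); print(sensors.sense())
c,W=cloud('side'); save(c,'b.png'); np.save('Wd.npy',W)
print(c['eye'])
E
```

```text
[1207.74961767 -402.84126425  960.32171782] [-0.3060889   0.83126487  0.43308172 -0.16657888]
{'time_s': 0.1, 'joints': array([ 9.49616382e-01,  3.13373724e-01,  1.49836555e+00, -3.11040891e-05,
        1.33099368e+00, -2.23426281e-01]), 'dq': array([-0.00080094, -0.00133797, -0.00238642, -0.00021883,  0.00147801,
        0.00164302]), 'tau': array([ 3.44457148e-03, -4.12895143e+01, -2.60142124e+01, -1.47544497e-04,
        3.03852394e-03,  8.05138757e-05]), 'eef_pos': array([203.25050904, 483.80826814, 230.80103031]), 'ee_rot': array([-2.19905605e-04,  1.97564765e-01,  9.80289671e-01, -5.26252914e-04]), 'force': array([ 0.39412108, -0.04348662,  0.37576678]), 'wrist_torque': array([-0.0321681 ,  0.00591122, -0.01043891]), 'grip_width': 0.9957050236824153}
[ 301.98044502 -718.23200156 1046.25966058]
```

View pics/a.png

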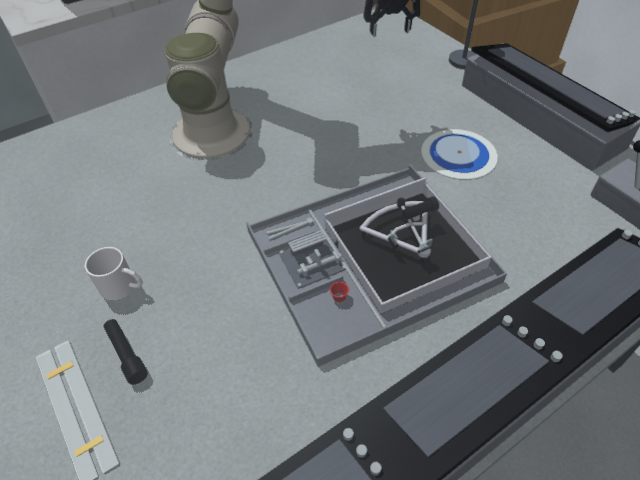

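View pics/b.png

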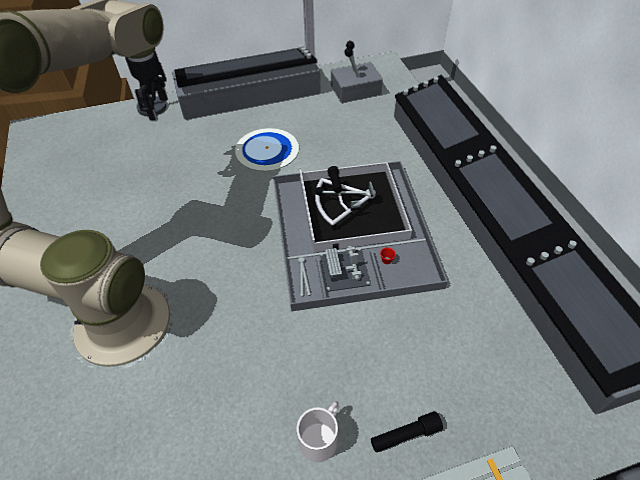

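```bash
cat > fit.py <<'E'
from h import *
for n in ['Ws','Wd']:
    W=np.load(n+'.npy'); m=(W[...,2]>10)&(W[...,2]<110)&(W[...,0]>200)&(W[...,0]<900)&(abs(W[...,1])<480)
    k,l,st,ce=cv2.connectedComponentsWithStats(m.astype(np.uint8))
    i=1+np.argmax(st[1:,4]); P=W[l==i]; P=P[P[:,2]<45]
    print(n,st[i],cv2.minAreaRect(P[:,:2].astype(np.float32)))
E
python3 fit.py
```

```text
Ws [  246   164   261   201 15833] ((633.5342407226562, 99.42855834960938), (464.0218505859375, 407.10614013671875), 81.3070068359375)
Wd [ 273  161  175  149 9401] ((634.0697021484375, 98.15599060058594), (468.5142517089844, 400.97882080078125), 81.32807159423828)
```

```bash
cat >> h.py <<'E'
YAW=np.deg2rad(-8.69); C=np.array([633.8,98.8]); X=np.array([np.cos(YAW),np.sin(YAW)]); Y=np.array([-X[1],X[0]])
def todr(W): d=W[...,:2]-C; return np.dstack([d@X,d@Y,W[...,2]])
def world(x,y): return C+x*X+y*Y
def med(D,x,y,z):
    m=(D[...,0]>x[0])&(D[...,0]<x[1])&(D[...,1]>y[0])&(D[...,1]<y[1])&(D[...,2]>z[0])&(D[...,2]<z[1])
    P=D[m]; return (len(P),np.round(np.median(P,0),1),np.round(P.min(0),1),np.round(P.max(0),1)) if len(P) else 0
E
python3 - <<'E'
from h import *
for n in ['Ws','Wd']:
    D=todr(np.load(n+'.npy'))
    print(n,'front',med(D,(-165,-70),(-30,190),(55,64)))
    print('tab',med(D,(-45,0),(-160,-90),(50,70)))
    print('plate',med(D,(-110,-50),(-190,-60),(39,49)))
print(world(-180,80),world(-47,-160))
E
```

```text
Ws front (274, array([-114. ,   89. ,   59.6]), array([-121.1,  -29.6,   55. ]), array([-70. , 189.4,  63.8]))
tab (42, array([ -17. , -127.1,   61.3]), array([ -29.3, -130.6,   50.8]), array([  -8. , -121.5,   66.8]))
plate (421, array([ -72.3, -123.9,   44.6]), array([-109.5, -167.8,   39. ]), array([-53.4, -60. ,  48.7]))
Wd front (134, array([-116.1,  101. ,   60.4]), array([-119.4,  -27.3,   55. ]), array([-70.2, 184.6,  63.7]))
tab (39, array([ -21.5, -128.9,   60.5]), array([ -29.7, -132.1,   51. ]), array([ -11. , -120.7,   67.4]))
plate (331, array([ -75.8, -125.1,   44.9]), array([-108.4, -171.7,   39.2]), array([-51.1, -60.2,  48.9]))
[467.95341454 205.07751452] [563.16542031 -52.2620937 ]
```

>>> {"method": "play_rows", "body": {"deltas": [[0.51,-0.54,0,0,0,-0.97,-1],[0.51,-0.54,0,0,0,-0.97,-1],[0.51,-0.54,0,0,0,-0.97,-1],[0.51,-0.54,0,0,0,-0.97,-1],[0.51,-0.54,0,0,0,-0.97,-1],[0.51,-0.54,0,0,0,-0.97,-1],[0.51,-0.54,0,0,0,-0.97,-1],[0.51,-0.54,0,0,0,-0.97,-1]]}}

```text
time_s: 0.82
eef_pos: [367.3, 310.0, 231.2]
ee_rot: [-0.0, 0.571, 0.821, -0.0]
force: [0.4, 0.1, -0.5]
grip_width: 0.003
```

>>> {"method": "play_rows", "body": {"deltas": [[0.51,-0.54,0,0,0,-0.97,-1],[0.51,-0.54,0,0,0,-0.97,-1],[0.51,-0.54,0,0,0,-0.97,-1],[0.51,-0.54,0,0,0,-0.97,-1],[0.51,-0.54,0,0,0,-0.97,-1],[0,0,0,0,0,0,-1],[0,0,0,0,0,0,-1]]}}

```text
time_s: 1.4
eef_pos: [469.0, 202.3, 230.8]
ee_rot: [-0.0, 0.758, 0.652, -0.0]
force: [-0.4, 1.3, 0.4]
grip_width: 0.001
```

```bash
cat > st.py <<'E'
from h import *
s=sensors.sense(); p=np.array(s['eef_pos']); q=s['ee_rot']
M=R.from_quat(np.roll(q,-1)).as_matrix()
d=p[:2]-C; f=np.array(s['force'])
print('t',s['time_s'],'world',np.round(p,1),'drawer',np.round([d@X,d@Y,p[2]],1),'toolY ang',np.round(np.rad2deg(np.arctan2(M[1,1],M[0,1])),2),'z',np.round(M[:,2],3),'F dr',np.round([f[:2]@X,f[:2]@Y,f[2]],1),s['grip_width'])
E
python3 st.py
```

```text
t 1.4 world [469.  202.3 230.8] drawer [-178.5   77.4  230.8] toolY ang -8.55 z [-0.001 -0.    -1.   ] F dr [-0.6  1.2  0.4] 0.0008192536773918341
```

>>> {"method": "play_rows", "body": {"deltas": [[0,0,-0.8,0,0,0,-1],[0,0,-0.8,0,0,0,-1],[0,0,-0.8,0,0,0,-1],[0,0,-0.8,0,0,0,-1],[0,0,-0.8,0,0,0,-1],[0,0,-0.7,0,0,0,-1],[0,0,0,0,0,0,-1],[0,0,0,0,0,0,-1]]}}

```text
time_s: 2.07
eef_pos: [467.8, 203.8, 43.2]
ee_rot: [-0.001, 0.757, 0.654, -0.001]
force: [0.5, 0.8, 1.2]
grip_width: 0.002
```

```bash
python3 st.py; python3 -c "
from h import *
print(X,Y)
c,W=cloud('side');save(c,'c.png')"
```

```text
t 2.0667 world [467.8 203.8  43.2] drawer [-180.    78.7   43.2] toolY ang -8.35 z [-0.002 -0.    -1.   ] F dr [0.4 0.8 1.2] 0.0017129413728734129
[ 0.98852027 -0.15108829] [0.15108829 0.98852027]
```

>>> {"method": "play_rows", "body": {"deltas": [[0.247,-0.038,0,0,0,0,-1],[0.247,-0.038,0,0,0,0,-1],[0.247,-0.038,0,0,0,0,-1],[0.198,-0.03,0,0,0,0,-1],[0.074,-0.011,0,0,0,0,-1],[0.074,-0.011,0,0,0,0,-1],[0.074,-0.011,0,0,0,0,-1],[0.074,-0.011,0,0,0,0,-1]]}}

```text
time_s: 2.78
eef_pos: [517.5, 195.9, 43.6]
ee_rot: [-0.0, 0.757, 0.653, -0.0]
force: [-2.9, -0.1, 3.2]
grip_width: 0.006
```

>>> {"method": "play_rows", "body": {"deltas": [[0.074,-0.011,0,0,0,0,-1],[0.074,-0.011,0,0,0,0,-1],[0.074,-0.011,0,0,0,0,-1],[0.074,-0.011,0,0,0,0,-1],[0.074,-0.011,0,0,0,0,-1],[0.074,-0.011,0,0,0,0,-1],[0.074,-0.011,0,0,0,0,-1],[0.074,-0.011,0,0,0,0,-1]]}}

```text
time_s: 3.45
eef_pos: [542.0, 192.2, 43.3]
ee_rot: [-0.0, 0.757, 0.653, 0.0]
force: [-4.6, 1.0, 2.7]
grip_width: -0.001
```

```bash
python3 st.py
```

```text
t 3.45 world [542.  192.2  43.3] drawer [-104.9   78.4   43.3] toolY ang -8.45 z [-0.  0. -1.] F dr [-4.7  0.3  2.7] -0.0008626226751950595
```

>>> {"method": "play_rows", "body": {"deltas": [[0.049,-0.008,0,0,0,0,-1],[0.049,-0.008,0,0,0,0,-1],[0.049,-0.008,0,0,0,0,-1],[0.049,-0.008,0,0,0,0,-1]]}}

```text
time_s: 3.78
eef_pos: [549.6, 190.9, 43.2]
ee_rot: [-0.0, 0.757, 0.653, -0.0]
force: [-3.6, 1.4, 2.0]
grip_width: -0.006
```

>>> {"method": "play_rows", "body": {"deltas": [[0.03,-0.0045,0,0,0,0,-1],[0.03,-0.0045,0,0,0,0,-1]]}}

```text
time_s: 3.95
eef_pos: [550.5, 190.8, 43.1]
ee_rot: [-0.001, 0.757, 0.653, -0.002]
force: [-15.2, 3.1, 9.9]
grip_width: -0.002
```

```bash
python3 st.py
```

```text
t 3.95 world [550.5 190.8  43.1] drawer [-96.3  78.4  43.1] toolY ang -8.44 z [-0.004  0.    -1.   ] F dr [-15.5   0.8   9.9] -0.0017059383537533944
```

>>> {"method": "play_rows", "body": {"deltas": [[0.02,-0.003,0,0,0,0,-1],[0,0,0,0,0,0,-1]]}}

```text
time_s: 4.12
eef_pos: [550.5, 190.8, 43.2]
ee_rot: [-0.002, 0.757, 0.653, -0.002]
force: [-15.6, 3.0, 10.4]
grip_width: -0.006
```

```bash
python3 st.py
```

```text
t 4.1167 world [550.5 190.8  43.2] drawer [-96.3  78.3  43.2] toolY ang -8.43 z [-0.006 -0.    -1.   ] F dr [-15.8   0.6  10.4] -0.006448270906787893
```

>>> {"method": "play_rows", "body": {"deltas": [[-0.25,0.038,0,0,0,0,-1],[-0.74,0.112,0,0,0,0,-1],[0,0,0.75,0,0,0,-0.06],[0,0,0.75,0,0,0,-0.06],[0,0,0.75,0,0,0,-0.06],[0,0,0.75,0,0,0,-0.06]]}}

```text
time_s: 4.62
eef_pos: [513.4, 196.1, 164.8]
ee_rot: [0.001, 0.757, 0.653, 0.0]
force: [1.9, 0.0, 0.1]
grip_width: 0.466
```

>>> {"method": "play_rows", "body": {"deltas": [[0.19,-0.85,0,0,0,0,-0.06],[0.19,-0.85,0,0,0,0,-0.06],[0.19,-0.85,0,0,0,0,-0.06],[0.19,-0.85,0,0,0,0,-0.06],[0.19,-0.85,0,0,0,0,-0.06],[0.19,-0.85,0,0,0,0,-0.06],[0.19,-0.85,0,0,0,0,-0.06],[0,0,0,0,0,0,-0.06]]}}

```text
time_s: 5.28
eef_pos: [567.5, -47.5, 163.1]
ee_rot: [0.001, 0.759, 0.651, -0.0]
force: [-0.2, -0.4, 0.2]
grip_width: 0.47
```

```bash
python3 st.py; python3 - <<'E'
from h import *
c,W=cloud('wrist');save(c,'d.png'); D=todr(W)
print('tab',med(D,(-45,0),(-160,-90),(50,70)))
print('plate',med(D,(-110,-50),(-190,-60),(39,49)))
print(c['tool_from_camera'])
c,W=cloud('scene');save(c,'e.png');D=todr(W)
print('front',med(D,(-165,-70),(-30,190),(55,64)))
E
```

```text
t 5.2833 world [567.5 -47.5 163.1] drawer [ -43.4 -154.6  163.1] toolY ang -8.74 z [ 0.002 -0.002 -1.   ] F dr [-0.2 -0.5  0.2] 0.4701385195312936
tab (520, array([ -22.2, -124.5,   61.1]), array([ -32. , -129.1,   50. ]), array([ -12.3, -121.3,   63.2]))
plate (6162, array([ -76.5, -122.1,   43.7]), array([ -92.4, -167.8,   39.1]), array([-50.5, -60. ,  48.1]))
[[-9.54690862e-04 -9.55084312e-01 -2.96332661e-01  7.55257643e+01]
 [ 9.99999543e-01 -9.28010825e-04 -2.30692915e-04 -1.18054092e+00]
 [-5.46687328e-05 -2.96332746e-01  9.55084761e-01 -1.42364142e+02]
 [ 0.00000000e+00  0.00000000e+00  0.00000000e+00  1.00000000e+00]]
front (246, array([-77.5,  80.2,  59.5]), array([-83.8, -29. ,  55. ]), array([-73.3, 189.3,  63.9]))
```

View pics/d.png

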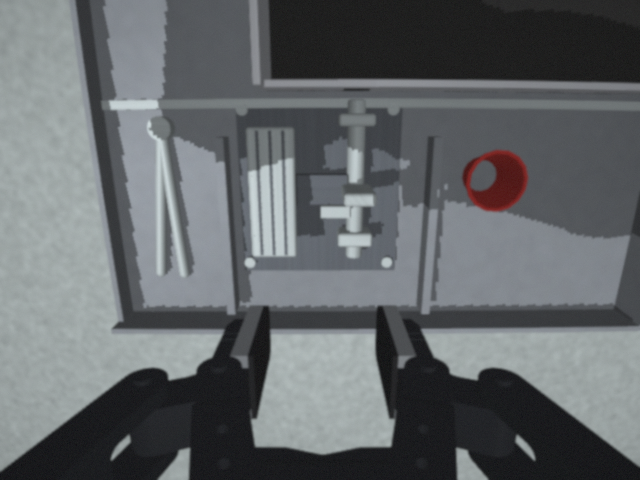

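>>> {"method": "play_rows", "body": {"deltas": [[-0.105,0.22,0,0,0,0,-0.06],[0,0,-0.7,0,0,0,-0.06],[0,0,-0.7,0,0,0,-0.06],[0,0,-0.7,0,0,0,-0.06],[0,0,-0.5,0,0,0,-0.06],[0,0,-0.1,0,0,0,-0.06],[0,0,0,0,0,0,-0.06],[0,0,0,0,0,0,-0.06]]}}

```text
time_s: 6.05
eef_pos: [562.3, -31.7, 56.1]
ee_rot: [0.0, 0.757, 0.654, 0.0]
force: [0.4, 0.7, 0.8]
grip_width: 0.471
```

```bash
python3 st.py; python3 - <<'E'
from h import *
c,W=cloud('side'); a=c['pixels'][215:300,290:420][...,::-1]
c2,W=cloud('scene'); b=c2['pixels'][210:295,250:380][...,::-1]
cv2.imwrite('pics/f.png',np.hstack([cv2.resize(i,None,fx=3,fy=3,interpolation=cv2.INTER_CUBIC) for i in (a,b)]))
E
```

```text
t 6.05 world [562.3 -31.7  56.1] drawer [ -51.  -139.9   56.1] toolY ang -8.39 z [ 0.001  0.    -1.   ] F dr [0.3 0.7 0.8] 0.4711617440957973
```

View pics/f.png

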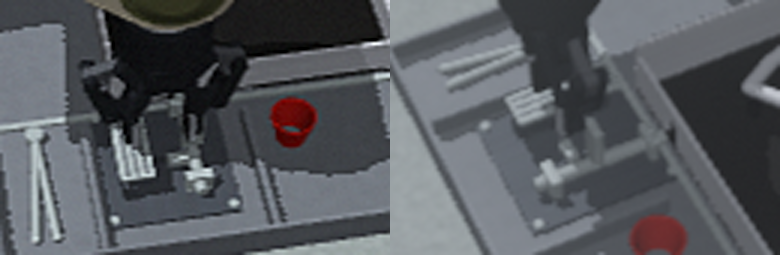

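>>> {"method": "play_rows", "body": {"deltas": [[0.03,-0.155,0,0,0,0,-0.06],[0,0,-0.1,0,0,0,-0.06],[0,0,-0.1,0,0,0,-0.06],[0,0,0,0,0,0,-0.06]]}}

```text
time_s: 6.48
eef_pos: [562.9, -39.0, 46.5]
ee_rot: [-0.001, 0.757, 0.653, -0.0]
force: [0.1, 0.3, -0.2]
grip_width: 0.466
```

```bash
python3 st.py
```

```text
t 6.4833 world [562.9 -39.   46.5] drawer [ -49.3 -146.9   46.5] toolY ang -8.47 z [-0.001  0.    -1.   ] F dr [ 0.1  0.4 -0.2] 0.465957674549467
```

Positioned; now press down stepwise, watching force.

>>> {"method": "play_rows", "body": {"deltas": [[0,0,-0.1,0,0,0,-0.06],[0,0,0,0,0,0,-0.06]]}}

```text
time_s: 6.65
eef_pos: [563.1, -38.9, 42.7]
ee_rot: [-0.0, 0.757, 0.653, -0.0]
force: [0.6, 0.7, -0.0]
grip_width: 0.471
```

>>> {"method": "play_rows", "body": {"deltas": [[0,0,-0.1,0,0,0,-0.06],[0,0,0,0,0,0,-0.06]]}}

```text
time_s: 6.82
eef_pos: [563.3, -39.0, 39.2]
ee_rot: [0.0, 0.757, 0.653, -0.0]
force: [-1.7, -0.9, 4.2]
grip_width: 0.47
```

>>> {"method": "play_rows", "body": {"deltas": [[0,0,-0.075,0,0,0,-0.06],[0,0,0,0,0,0,-0.06]]}}

```text
time_s: 6.98
eef_pos: [563.4, -39.0, 36.5]
ee_rot: [0.0, 0.757, 0.653, 0.0]
force: [-1.5, -0.5, 5.9]
grip_width: 0.471
```

>>> {"method": "play_rows", "body": {"deltas": [[0,0,-0.075,0,0,0,-0.06],[0,0,0,0,0,0,-0.06]]}}

```text
time_s: 7.15
eef_pos: [563.5, -39.1, 34.2]
ee_rot: [0.0, 0.757, 0.653, 0.0]
force: [-4.3, 1.7, 9.7]
grip_width: 0.469
```

>>> {"method": "play_rows", "body": {"deltas": [[0,0,-0.05,0,0,0,-0.06],[0,0,0,0,0,0,-0.06]]}}

```text
time_s: 7.32
eef_pos: [563.6, -39.2, 33.8]
ee_rot: [0.0, 0.757, 0.653, -0.0]
force: [-8.3, 0.7, 24.7]
grip_width: 0.473
```

>>> {"method": "play_rows", "body": {"deltas": [[0,0,-0.02,0,0,0,-0.06],[0,0,0,0,0,0,-0.06]]}}

```text
time_s: 7.48
eef_pos: [563.6, -39.2, 33.6]
ee_rot: [0.001, 0.757, 0.653, -0.0]
force: [-10.3, 0.9, 29.8]
grip_width: 0.469
```

>>> {"method": "play_rows", "body": {"deltas": [[0.011,0.074,0.015,0,0,0,-0.06],[0.011,0.074,0,0,0,0,-0.06],[0.011,0.074,0,0,0,0,-0.06],[0.011,0.074,0,0,0,0,-0.06]]}}

```text
time_s: 7.82
eef_pos: [566.8, -30.1, 34.1]
ee_rot: [0.004, 0.757, 0.654, -0.0]
force: [-5.5, -19.1, 22.0]
grip_width: 0.472
```

```bash
python3 st.py
```

```text
t 7.8167 world [566.8 -30.1  34.1] drawer [ -46.8 -137.5   34.1] toolY ang -8.38 z [ 0.005 -0.006 -1.   ] F dr [ -2.5 -19.7  22. ] 0.47213011228094276
```

>>> {"method": "play_rows", "body": {"deltas": [[0,0,0,0,0,0,-0.06]]}}

```text
time_s: 7.9
eef_pos: [566.9, -29.8, 34.1]
ee_rot: [0.004, 0.757, 0.654, 0.0]
force: [-4.4, -12.6, 20.8]
grip_width: 0.468
```

```bash
python3 st.py; python3 - <<'E'
from h import *
c,W=cloud('wrist');save(c,'g.png')
E
```

```text
t 7.9 world [566.9 -29.8  34.1] drawer [ -46.7 -137.3   34.1] toolY ang -8.36 z [ 0.005 -0.006 -1.   ] F dr [ -2.4 -13.1  20.8] 0.4678157617030032
```

View pics/g.png

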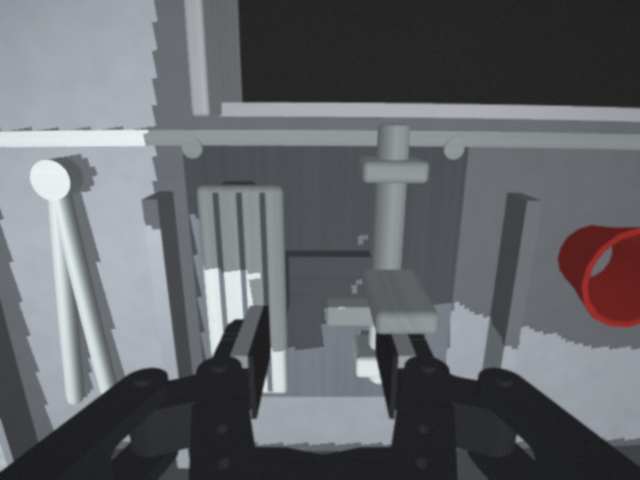

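>>> {"method": "play_rows", "body": {"deltas": [[0.011,0.074,0.005,0,0,0,-0.06],[0.011,0.074,0,0,0,0,-0.06],[0,0,0,0,0,0,-0.06]]}}

```text
time_s: 8.2
eef_pos: [568.0, -24.1, 34.2]
ee_rot: [0.004, 0.757, 0.654, 0.0]
force: [-3.0, -13.2, 18.8]
grip_width: 0.472
```

```bash
python3 st.py
```

```text
t 8.2 world [568.  -24.1  34.2] drawer [ -46.5 -131.4   34.2] toolY ang -8.37 z [ 0.005 -0.006 -1.   ] F dr [ -1.  -13.5  18.8] 0.47234556433368385
```

>>> {"method": "play_rows", "body": {"deltas": [[0.011,0.074,0,0,0,0,-0.06],[0.011,0.074,0,0,0,0,-0.06],[0.011,0.074,0,0,0,0,-0.06],[0.011,0.074,0,0,0,0,-0.06],[0,0,0,0,0,0,-0.06]]}}

```text
time_s: 8.62
eef_pos: [569.9, -12.1, 34.2]
ee_rot: [0.004, 0.757, 0.654, 0.0]
force: [-2.7, -14.0, 19.4]
grip_width: 0.474
```

```bash
python3 st.py
```

```text
t 8.6167 world [569.9 -12.1  34.2] drawer [ -46.5 -119.3   34.2] toolY ang -8.38 z [ 0.006 -0.006 -1.   ] F dr [ -0.6 -14.2  19.4] 0.4742147729413112
```

>>> {"method": "play_rows", "body": {"deltas": [[0.011,0.074,0,0,0,0,-0.06],[0.011,0.074,0,0,0,0,-0.06],[0.006,0.037,0,0,0,0,-0.06],[0,0,0,0,0,0,-0.06]]}}

```text
time_s: 8.95
eef_pos: [571.0, -4.7, 34.2]
ee_rot: [0.004, 0.757, 0.654, 0.0]
force: [-1.9, -13.8, 19.1]
grip_width: 0.467
```

>>> {"method": "play_rows", "body": {"deltas": [[0.006,0.037,0,0,0,0,-0.06],[0,0,0,0,0,0,-0.06]]}}

```text
time_s: 9.12
eef_pos: [571.2, -3.7, 34.2]
ee_rot: [0.004, 0.757, 0.653, 0.0]
force: [-2.7, -16.6, 19.4]
grip_width: 0.468
```

```bash
python3 st.py
```

```text
t 9.1167 world [571.2  -3.7  34.2] drawer [ -46.4 -110.7   34.2] toolY ang -8.41 z [ 0.006 -0.006 -1.   ] F dr [ -0.1 -16.9  19.4] 0.4680083619709866
```

Force starts to rise; push up against the end stop.

>>> {"method": "play_rows", "body": {"deltas": [[0.006,0.037,0,0,0,0,-0.06],[0,0,0,0,0,0,-0.06]]}}

```text
time_s: 9.28
eef_pos: [571.2, -3.6, 34.2]
ee_rot: [0.005, 0.757, 0.653, -0.001]
force: [-5.1, -24.2, 20.2]
grip_width: 0.471
```

>>> {"method": "play_rows", "body": {"deltas": [[0.004,0.025,0,0,0,0,-0.06],[0,0,0,0,0,0,-0.06]]}}

```text
time_s: 9.45
eef_pos: [571.3, -3.4, 34.2]
ee_rot: [0.005, 0.757, 0.653, -0.001]
force: [-7.8, -28.7, 20.8]
grip_width: 0.472
```

```bash
python3 st.py; python3 - <<'E'
from h import *
c,W=cloud('wrist');save(c,'i.png');D=todr(W)
print('tab',med(D,(-45,0),(-125,-70),(55,70)))
E
```

```text
t 9.45 world [571.3  -3.4  34.2] drawer [ -46.4 -110.5   34.2] toolY ang -8.46 z [ 0.005 -0.009 -1.   ] F dr [ -3.4 -29.5  20.8] 0.47196126000809363
tab (3037, array([-23.7, -96.8,  61.4]), array([ -32.2, -122.1,   55. ]), array([-11.8, -90.9,  70. ]))
```

View pics/i.png

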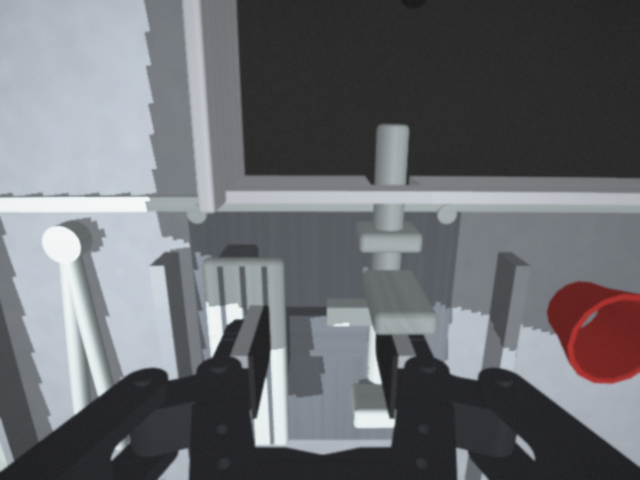

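>>> {"method": "play_rows", "body": {"deltas": [[-0.006,-0.037,0,0,0,0,-0.06],[0,0,0.1,0,0,0,-0.06],[0,0,0.15,0,0,0,-0.06],[-0.02,-0.1,0.25,0,0,0,-0.06],[-0.01,-0.08,0.5,0,0,0,-0.06],[0,0,0.9,0,0,0,-0.06],[0,0,0.9,0,0,0,-0.06],[0,0,0,0,0,0,-0.06]]}}

```text
time_s: 10.17
eef_pos: [570.9, -7.2, 150.2]
ee_rot: [0.005, 0.757, 0.653, 0.004]
force: [1.6, -0.9, 1.8]
grip_width: 0.473
```

```bash
python3 st.py; python3 - <<'E'
from h import *
c,W=cloud('wrist');save(c,'j.png');D=todr(W)
print('tab',med(D,(-45,0),(-130,-70),(55,70)))
print('plate',med(D,(-88,-62),(-160,-90),(28,55)))
c,W=cloud('scene');D=todr(W)
print('front',med(D,(-165,-70),(-30,190),(55,64)))
E
```

```text
t 10.1667 world [570.9  -7.2 150.2] drawer [ -46.2 -114.3  150.2] toolY ang -8.44 z [ 0.011 -0.002 -1.   ] F dr [ 1.7 -0.7  1.8] 0.4734747180942356
tab (531, array([-22.3, -94.8,  61.1]), array([-32.2, -99.9,  55.1]), array([-12. , -91.3,  63.4]))
plate (4253, array([ -74.7, -122.5,   43.7]), array([ -88. , -160. ,   29.2]), array([-62. , -90. ,  46.2]))
front (247, array([-77.6,  76.1,  59.5]), array([-83.6, -29.1,  55.1]), array([-72.9, 187.1,  63.7]))
```

View pics/j.png

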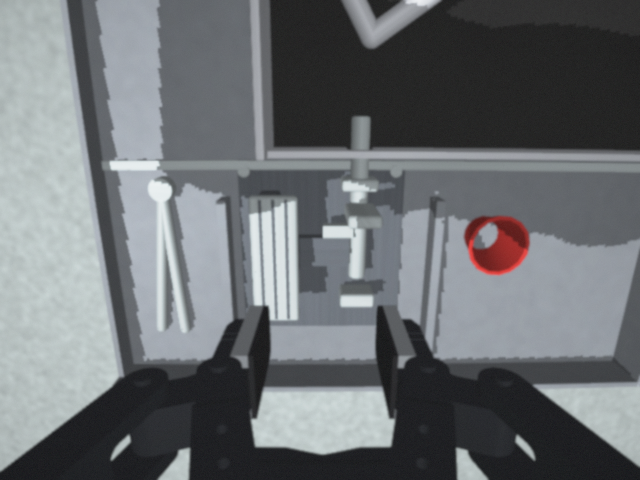

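>>> {"method": "play_rows", "body": {"deltas": [[0,0,0.8,0,0,0,-0.06],[0,0,0.8,0,0,0,-0.06],[0,0,0,0,0,0,-0.06],[0,0,0,0,0,0,-0.06]]}}

```text
time_s: 10.6
eef_pos: [568.2, -6.7, 207.3]
ee_rot: [0.0, 0.757, 0.653, 0.0]
force: [0.2, 0.9, -1.0]
grip_width: 0.469
```

```bash
python3 st.py; python3 -c "
from rig import order
print(order.finish_job())"
```

```text
t 10.6 world [568.2  -6.7 207.3] drawer [ -48.9 -114.2  207.3] toolY ang -8.45 z [ 0.001 -0.    -1.   ] F dr [ 0.   0.9 -1. ] 0.4685604415577895
the job is handed in; nothing more can be done
None
```

The tray is home and bolted, with the catch sprung up behind the bolt, and I handed the job in at 10.6 s. I pushed the tray in with the shut fingertips until it met its stop at about 16 N. Then I held the catch down with one fingertip while the other pushed the bolt's tab until it met its end stop, and lifted clear.

**Last checks:**
- **Tray:** its front face is at about drawer x = -83 mm; fully home is -82 mm.
- **Bolt:** the tab moved 30 mm, and the wrist picture shows the bolt through the tray's side wall.
- **Catch:** its plate is back at 43.7 mm (44 mm is fully up).
- **Arm:** clear at z = 207 mm, with about 1 N on the wrist sensor, so it is touching nothing.

**Other things:** the dividers and eyecup look undisturbed in the last picture. I did not measure the sextant's position in the tray, and I did not re-check the star finder, mug and torch, which the arm never touched. None of the checks failed or disagreed.

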